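# Clear the reject and hold the probe on the reference mark

## Robot

A 7-joint arm with a two-finger parallel gripper is mounted at the origin on a cart in front of the work surface, level with it; the furniture and walls round the work are solid. World frame = base frame: x ahead of the robot, y to its left, z up, the work surface at z = 0. Lengths are in m, angles in rad, forces in N, time in s.
With the tool pointing down it reaches from about 0.4 to 0.85 m from the base axis. Payload 4.5 kg.
Tool frame: the origin (TCP) lies between the finger pads; the fingertips stand 11 mm ahead of it and the grasp point (between the pads) lies 8 mm behind it (r.tip_reach is the distance from the TCP to the fingertips, in m); x points along the fingers, y is the direction in which the jaws open and shut, and the axes are right-handed (so a half turn about x gives the same grasp; the last joint's range is limited). The gripper opens to 88 mm and grips with 3 to 60 N. Pads are 18 mm wide; open, the fingers measure 123 mm over their backs; the gripper's body (75 mm by 187 mm) begins 45 mm behind the grasp point.
Start: joints at [-1.242, 0.689, -0.195, 1.565, 0.157, 0.902, -0.215], TCP at [0.182, 0.598, 0.25] pointing down, gripper open.
Joint ranges: [-3.01, 3.01], [-0.46, 2.08], [-1.47, 1.51], [0.13, 2.56], [-1, 4.14], [0.04, 2.09], [-2.66, 2.66]. Speed limits (rad/s): [2.57, 2.57, 3.14, 3.14, 3.14, 3.14, 3.14].

## Interface

Orientations are given as a unit quaternion [x, y, z, w].
In Python, from plant import r gives the robot as it stands.
- The arm moves only by the tool drive_tool, never from a script. Its argument "deltas" is a list of rows, each a list of 3 entries, a list of its own where there are three numbers: the turn, a rotation vector about the tool's x, y, z in degrees, then the shift along the tool's x, y, z in cm, then the finger opening in cm, from 0 to 8.81. A call has 1 to 12 rows; each row shifts and turns the commanded pose from where the row before left it, along the tool's axes as they then stand; what a row does not reach is not made up. A row lasts 1/12 s, in which the tool goes at most 41.7 mm and 7.16 degrees, less where a joint would pass 70% of its speed; a pose out of reach is approached as far as the arm can. A call is refused whole if a number of a shift passes 4.17 or a number of a turn 7.16, either way. A call with a gripper value outside its range is refused whole. The fingers move at their own pace and stop on an object; "force" is the grip in N (left out, the last holds). Time passes only in rows, so rows that do not move let the fingers close. It gives the time, the measured TCP pose, the force and the opening at its end, in the units of the state.
- r.get_state(): the state, without advancing time (a new reading comes with each control period).
- r.snapshot(name): name is "side" or "top" or "wrist"; returns a dict with "color" (384x512x3 uint8, red, green, blue), "fov_y" (degrees; the focal length in pixels is half the picture's height over the tangent of half this angle, whatever the lens; pixels are square), "cx", "cy" (the principal point, pixels), "extrinsics" (4x4, takes a point from world to camera coordinates); the wrist camera has in their place "tool_from_camera" (4x4, takes a point from camera to tool coordinates, whose origin is the TCP and whose axes are the tool frame's). Camera axes: x right, y up, looking along -z (the intrinsics and any distortion apply to the point x, -y, -z); pixel columns grow to the right and rows downward; lengths in m; the calibration is good to about 2 mm. A picture is of the moment at which its call begins: read the wrist's pose just before it. There is no depth.
- r.finish_job(): hands the job in, once; it reports no verdict.
The state is a dict: "clock": time; "q": joint angles; "qd": joint speeds; "joint_torque": joint torques, N m; "tool_pos": TCP position; "eef_rot": TCP orientation; "contact_force": force on the tool from outside, world axes, zero at the start; "moment": the same for the moment, N m; "opening": opening from 0.0 (shut) to 1.0 (fully open).
Only numpy, scipy, OpenCV 4.12 (cv2) and the standard library are available. Lean on these libraries where they do the work, as an engineer would, in place of code of your own. Each camera call takes 0.05 s, during which the arm holds its last target. There are 200 camera calls.

## Task

The aluminium blank lying on the tilted grey plate is a reject: drop it into the empty red bin near the plate. Then draw the blue probe out of its black stand and hold its brass tip inside the black ring on the plate that the blank was covering, with the probe square to the tilted plate and pressed lightly so that its spring tip is about half way in. Finish while still holding it there like that, and leave the two vials and the roll of black tape near the work alone.

Things in the scene. Friction and masses are not known exactly. Their poses are not given: they have to be found in the camera images.
- reject_blank: turned aluminium disc, diameter 55 mm, 14 mm thick, 0.09 kg, lying loose on the tilted plate right over the mark, its lower edge close to two brass stop pins. Origin: centre of its underside; z is its axis.
- red_bin: empty red open-topped bin fixed to the table, 160 mm along its x, 112 mm along its y, walls 67 mm high, lower (34 mm) at the -x end; inside 140 x 94 mm, floor 2 mm thick. Origin: centre of its underside, z up. Bin and probe stand stand on either side of the tilted plate; which is where changes.
- mark (a point): centre of the mark on the tilted plate: red dot in a white disc in a black ring (inner radius 7 mm). On the plate's surface, 58 mm above the table; z is the outward normal, which leans 0.35 rad (20 deg) from vertical towards the low edge; x runs up the slope, y is level. Two brass stop pins, 8 mm in diameter, 6 mm high, stand on the plate at x = -26, y = +-18 mm from the mark.
- probe: spring-tip probe hanging upright in the black stand, 110 mm long, 0.12 kg. Origin: at the free tip, z from tip to cap. Along z: brass tip pin 0 to 14 mm, steel stem (diameter 10) 14 to 45 mm, dark collar (diameter 22) 45 to 50 mm, blue square grip 20 x 20 mm (sides along its x and y) 50 to 102 mm, yellow cap (diameter 16) 102 to 110 mm.
- probe_tip (a point): the end of the probe's brass tip (ball of 3 mm radius); it moves with the spring tip.
- probe_tip_pin (a joint): how far the spring tip is pushed into the probe, in m: 0 out, 0.012 fully in. The spring pushes back with 1.0 N at the start and 0.4 N more per mm (3.4 N half way, 5.8 N fully in).
- sine_plate: fixture fixed to the table: dark steel base 130 x 120 x 16 mm, rollers and gauge blocks carrying a tilted grey plate, 105 mm (up the slope) by 120 mm, with the mark at its middle. Origin: on the table, straight below the mark, z up; at yaw 0 the plate's low edge faces the robot.
- probe_stand: black block 80 x 80 x 50 mm, fixed to the table, with a plain vertical through hole of 15 mm diameter in the middle; the probe hangs in it by its collar, the probe's tip 5 mm above the table. Origin: centre of its underside.
- amber_vial: amber vial with a black cap, 31 mm diameter, 76 mm tall, bystander. Origin: centre of its underside.
- white_vial: white vial with a red cap, 27 mm diameter, 84 mm tall, bystander. Origin: centre of its underside.
- black_tape: roll of black tape lying flat, 55 mm diameter, 19 mm high, bystander. Origin: centre of its underside.
Mind the look-alikes: they are no part of the job. Of the things like the reject_blank, leave any that is orange or turquoise; of the rest the larger one is meant.

How it is judged:
By the outcome, as a careful person would: the job done as asked, in the order asked, and still so for the second after the job is handed in, while the arm keeps its last pose, push and grip.
It also fails if it takes over 56 s, if anything falls off the work surface, if the arm or the gripper's body presses on something with over 40 N, if the wrist force passes 120 N, or if a joint passes its speed limit or range.

## Working session

There is one attempt and no reset: what is moved stays moved. The work goes in short steps, Python scripts to look and compute and a tool call to move; the robot and the scene stay as the last step left them, time stands still between calls to the robot, and variables do not carry over. Pictures are saved under pics/ and viewed, about 8 in all and at most 12, crops included, and the job is handed in when it is done.

Besides the shell and the picture viewer there is one more tool, called after "Emit:" as a command line: name --argument value ..., lists and objects as JSON in quotes. drive_tool: Moves the arm, as the interface text tells. Its arguments: {"type":"object","properties":{"deltas":{"type":"array","items":{"type":"array"}},"force":{"type":"number"}},"required":["deltas"]}

```bash
ls; mkdir -p pics
python3 - <<'E'
from plant import r
import cv2,numpy as np
print(r.get_state())
for n in("side","top"):
    s=r.snapshot(n); cv2.imwrite(f"pics/{n}0.png",s["color"][:,:,::-1])
    print(n,{k:(v if np.isscalar(v) else np.round(v,4).tolist()) for k,v in s.items() if k!="color"})
a=cv2.imread("pics/side0.png");b=cv2.imread("pics/top0.png")
E
```

```text
pics
{'clock': 0.0, 'q': array([-1.24220511,  0.68998303, -0.19448367,  1.56631516,  0.15729575,
        0.90253239, -0.21508187]), 'qd': array([ 0.00042419, -0.00244328,  0.00038126, -0.00187103, -0.00019811,
        0.0006721 ,  0.00206152]), 'joint_torque': array([-2.41857524e-04, -5.27558577e+01, -1.26683548e+00, -1.53429973e+01,
       -5.26543683e-02,  6.59255980e-03,  1.69938462e-04]), 'tool_pos': array([0.18147315, 0.59743722, 0.24891755]), 'eef_rot': array([ 0.10316962,  0.69948492, -0.10447417,  0.69940119]), 'contact_force': array([-0.47442513, -0.07062068, -0.29819951]), 'moment': array([-0.01479573,  0.01332694, -0.02330657]), 'opening': 1.000604395489857}
side {'fov_y': 42.051009456812054, 'cx': 255.74918612507847, 'cy': 192.87965138683867, 'extrinsics': [[0.8432, -0.5375, 0.0115, -0.5275], [0.3383, 0.5471, 0.7657, -0.2427], [-0.4179, -0.6417, 0.6431, -1.1631], [0.0, 0.0, 0.0, 1.0]]}
top {'fov_y': 49.904150864137165, 'cx': 258.24001554028524, 'cy': 184.8733407562248, 'extrinsics': [[0.0188, -0.9998, -0.0085, -0.0456], [0.9869, 0.0172, 0.1606, -0.6064], [-0.1604, -0.0114, 0.987, -1.1323], [0.0, 0.0, 0.0, 1.0]]}
```

View pics/top0.png

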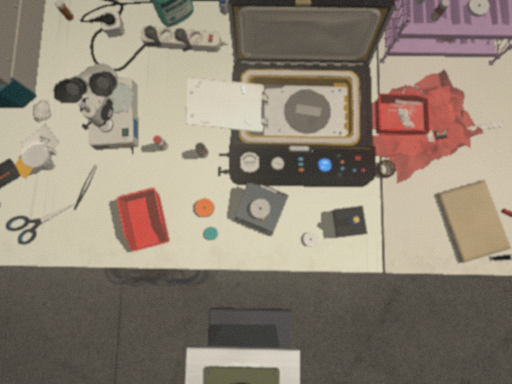

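View pics/side0.png

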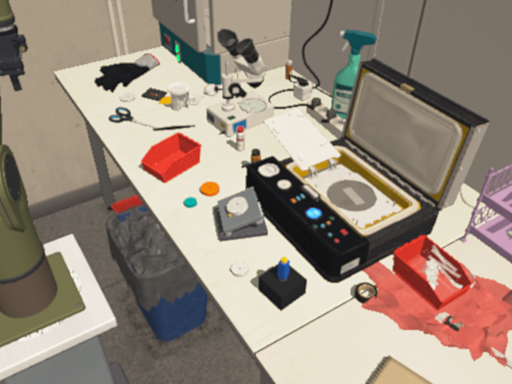

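Top view: the candidates for the blank are a grey disc on the plate (260,208), an orange disc (204,208), a turquoise disc (210,233) and a small light disc (309,239). I choose the grey disc on the plate. The bin is at (143,218), the stand and probe at (349,221), the vials at (158,143) and (201,150), and the tape at about (386,168).

```bash
cat > h.py <<'E'
import numpy as np,cv2
from scipy.spatial.transform import Rotation as R
def K(s): return s["color"].shape[0]/2/np.tan(np.radians(s["fov_y"]/2))
def ray(s,uv,T=None):
    "world origin, direction; T = world_from_camera"
    if T is None: T=np.linalg.inv(s["extrinsics"])
    f=K(s); d=np.array([(uv[0]-s["cx"])/f,-(uv[1]-s["cy"])/f,-1])
    return T[:3,3],T[:3,:3]@d
def atz(s,uv,z,T=None):
    o,d=ray(s,uv,T); return o+d*(z-o[2])/d[2]
def tri(*rays):
    A=0;b=0
    for o,d in rays:
        d=d/np.linalg.norm(d);P=np.eye(3)-np.outer(d,d);A=A+P;b=b+P@o
    return np.linalg.solve(A,b)
def proj(s,p,T=None):
    E=s["extrinsics"] if T is None else np.linalg.inv(T)
    c=E[:3,:3]@p+E[:3,3];f=K(s);return np.array([s["cx"]+f*c[0]/-c[2],s["cy"]-f*c[1]/-c[2]])
def tool(st):
    T=np.eye(4);T[:3,:3]=R.from_quat(st["eef_rot"]).as_matrix();T[:3,3]=st["tool_pos"];return T
E
python3 - <<'E'
from h import *; from plant import r
t=r.snapshot("top");s=r.snapshot("side")
p=np.round
print("blank",p(tri(ray(t,(260,208)),ray(s,(237,206))),3),p(atz(t,(260,208),.07),3))
print("probe cap",p(tri(ray(t,(356,219.5)),ray(s,(284,261))),3))
print("bin corners top",[p(atz(t,u,.06),3).tolist() for u in((117,196),(155,188),(168,241),(131,250))])
print("plate base",[p(atz(t,u,.0),3).tolist() for u in((243,184),(288,196),(273,235),(228,220))])
print("stand",[p(atz(t,u,.05),3).tolist() for u in((332,209),(364,206),(367,234),(336,237))])
for n,u in dict(white=(158,143),amber=(201,150),tape=(386,168),small=(309,239)).items():print(n,p(atz(t,u,.04),3))
st=r.get_state();print(p(tool(st),3))
w=r.snapshot("wrist");print({k:(v if np.isscalar(v) else p(v,4).tolist()) for k,v in w.items() if k!="color"})
a=cv2.resize(t["color"][170:270,100:380],None,fx=2.8,fy=2.8,interpolation=2)
b=cv2.resize(s["color"][130:310,140:320],(310*1,310),interpolation=2)
a2=np.zeros((590,784,3),np.uint8);a2[:280]=a;a2[280:,:310]=b
w2=cv2.resize(w["color"],(413,310));a2[280:,320:733]=w2
cv2.imwrite("pics/c1.png",a2[:,:,::-1])
E
```

```text
blank [ 0.54  -0.041  0.063] [ 0.539 -0.041  0.07 ]
probe cap [ 0.508 -0.299  0.107]
bin corners top [[0.566, 0.364, 0.06], [0.591, 0.258, 0.06], [0.443, 0.213, 0.06], [0.416, 0.314, 0.06]]
plate base [[0.617, 0.011, 0.0], [0.583, -0.123, 0.0], [0.467, -0.08, 0.0], [0.509, 0.053, 0.0]]
stand [[0.541, -0.245, 0.05], [0.552, -0.335, 0.05], [0.473, -0.342, 0.05], [0.463, -0.255, 0.05]]
white [0.728 0.262 0.04 ]
amber [0.709 0.135 0.04 ]
tape [ 0.665 -0.403  0.04 ]
small [ 0.456 -0.181  0.04 ]
[[-0.     0.29   0.957  0.182]
 [-0.001  0.957 -0.29   0.598]
 [-1.    -0.001  0.     0.249]
 [ 0.     0.     0.     1.   ]]
{'fov_y': 62.52780106314079, 'cx': 255.46241173244368, 'cy': 186.6455182829187, 'tool_from_camera': [[-0.0005, 0.2548, -0.967, -0.1347], [1.0, 0.0001, -0.0005, 0.0008], [-0.0, -0.967, -0.2548, -0.0651], [0.0, 0.0, 0.0, 1.0]]}
```

View pics/c1.png

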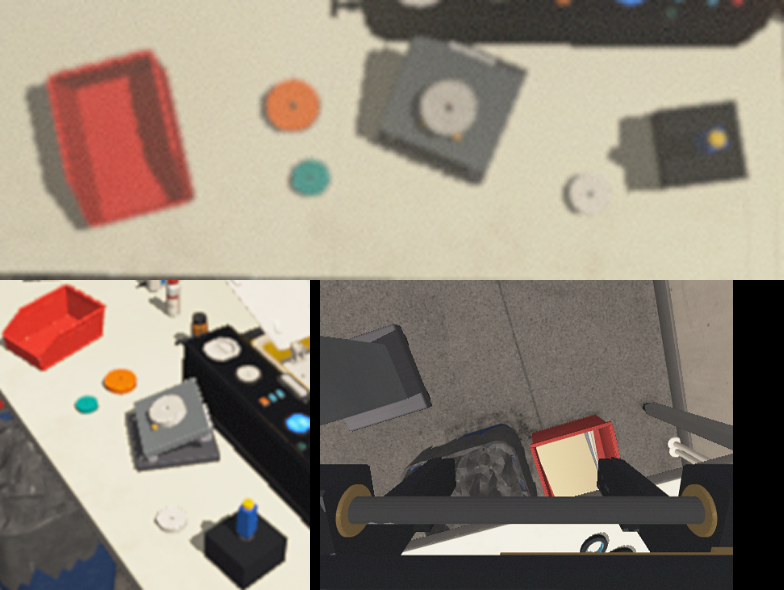

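The crop confirms the choice: the only grey aluminium disc on the plate is at top (260,208), and one brass pin shows below it at about (263,218). The small pale disc on the table is a look-alike. The blank triangulates to z≈0.063, against about 0.071 expected, so it agrees. Next I move above it.

Emit:
drive_tool --deltas '[[[0,0,0],[0,-2.53,2.41],8.8],[[0,0,0],[0,-2.53,2.41],8.8],[[0,0,0],[0,-2.53,2.41],8.8],[[0,0,0],[0,-2.53,2.41],8.8],[[0,0,0],[0,-2.53,2.41],8.8],[[0,0,0],[0,-2.53,2.41],8.8],[[0,0,0],[0,-2.53,2.41],8.8],[[0,0,0],[0,-2.53,2.41],8.8],[[0,0,0],[0,-2.53,2.41],8.8],[[0,0,0],[0,-2.53,2.41],8.8],[[0,0,0],[0,-2.53,2.41],8.8],[[0,0,0],[0,-2.53,2.41],8.8]]'

```text
clock: 1.25
tool_pos: [0.3707, 0.222, 0.2499]
eef_rot: [0.104, 0.699, -0.104, 0.7]
contact_force: [0.1, 0.3, -0.9]
opening: 1.002
```

Emit:
drive_tool --deltas '[[[0,0,0],[0.6,-2.53,2.41],8.8],[[0,0,0],[0.6,-2.53,2.41],8.8],[[0,0,0],[0.6,-2.53,2.41],8.8],[[0,0,0],[0.6,-2.53,2.41],8.8],[[0,0,0],[0.6,-2.53,2.41],8.8],[[0,0,0],[0.6,-2.53,2.41],8.8],[[0,0,0],[0.6,-2.53,2.41],8.8],[[0,0,0],[0.6,-2.53,2.41],8.8],[[0,-6.67,0],[0,0,0],8.8],[[0,-6.67,0],[0,0,0],8.8],[[0,-6.67,0],[0,0,0],8.8],[[0,0,0],[0,0,0],8.8]]'

```text
clock: 2.25
tool_pos: [0.4987, -0.0333, 0.2025]
eef_rot: [0.083, 0.604, -0.125, 0.783]
contact_force: [0.3, 0.5, 0.7]
opening: 0.997
```

Run:
```python
from h import *; from plant import r
st=r.get_state();print(np.round(tool(st),3),st["clock"])
w=r.snapshot("wrist");cv2.imwrite("pics/w1.png",cv2.resize(w["color"],(800,600))[:,:,::-1])
```

```text
[[ 0.24   0.296  0.925  0.499]
 [-0.096  0.955 -0.28  -0.033]
 [-0.966 -0.021  0.258  0.203]
 [ 0.     0.     0.     1.   ]] 2.25
```

View pics/w1.png

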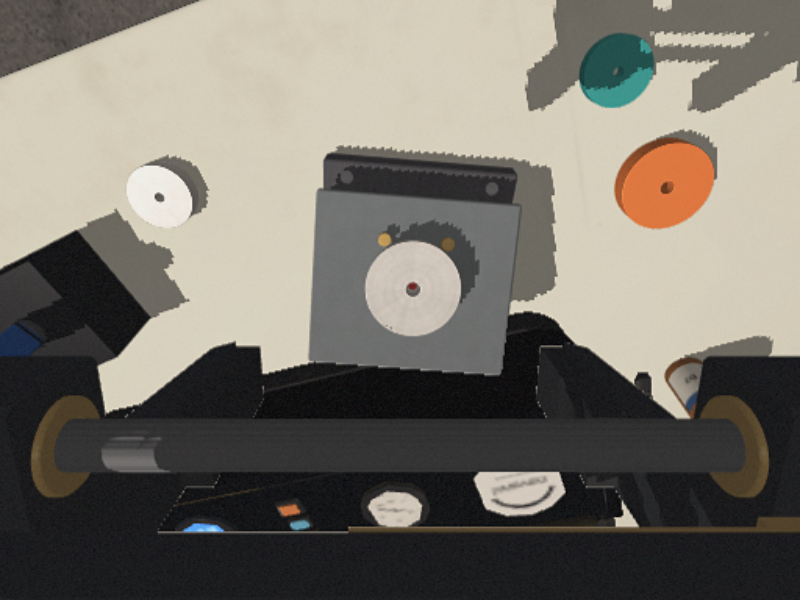

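The wrist view (800 px scale) shows the blank centred at (413,288) with the red dot seen through its hole, pins at (385,240) and (448,244), and plate corners at (317,190), (521,206), (502,374) and (309,361). The stand and probe are at the left edge. I'll fit the plate pose.

```bash
cat >> h.py <<'E'
def plateT(mx,my,yaw):
    T=np.eye(4);T[:3,:3]=(R.from_euler('z',yaw)*R.from_euler('y',-0.35)).as_matrix();T[:3,3]=[mx,my,.058];return T
def goal(T,st,rel,P=None):
    "rotvec deg, then shift cm (in goal axes' start = current tool axes) from the measured pose to goal pose T"
    C=tool(st);D=np.linalg.inv(C)@T
    print("shift cm (current axes)",np.round(D[:3,3]*100,2),"rotvec deg",np.round(np.degrees(R.from_matrix(D[:3,:3]).as_rotvec()),2),"|| shift in goal axes",np.round(D[:3,:3].T@D[:3,3]*100,2))
def toolplate(P,x,y,z):
    "tool pose square to plate, TCP at plate coords"
    T=np.eye(4);T[:3,:3]=P[:3,:3]@np.array([[0,0,1],[0,1,0],[-1,0,0.]]);T[:3,3]=(P@[x,y,z,1])[:3];return T
E
python3 - <<'E'
from h import *; from plant import r
from scipy.optimize import least_squares
w=r.snapshot("wrist");st=r.get_state()
print(st["tool_pos"],st["eef_rot"])
C=tool(dict(tool_pos=[.4987,-.0333,.2025],eef_rot=[.083,.604,-.125,.783]))@w["tool_from_camera"]
px=np.array([(317,190),(521,206),(502,374),(309,361),(385,239),(448,243)])*.64
m=np.array([(-52.5,-60,0),(-52.5,60,0),(52.5,60,0),(52.5,-60,0),(-26,-18,6),(-26,18,6)])/1000
def f(v,o=0):
    P=plateT(*v[:3]);e=np.array([proj(w,P[:3,:3]@q+P[:3,3],C) for q in m])-px
    return e if o else e.ravel()
s=least_squares(f,[.544,-.043,-.33]);print(s.x,np.degrees(s.x[2]));print(np.round(f(s.x,1),1))
P=plateT(*s.x)
# blank top centre hole: intersect ray with plane z=14mm of plate
o,d=ray(w,(413*.64,288*.64),C);n=P[:3,2];q=o+d*(((P@[0,0,.014,1])[:3]-o)@n)/(d@n);print("blank in plate mm",np.round((np.linalg.inv(P)@[*q,1])*1000,1))
np.save("P.npy",P)
E
```

```text
[ 0.50072782 -0.03274046  0.20287184] [ 0.08390996  0.60326971 -0.12437051  0.78329863]
[ 0.54306955 -0.04097946 -0.37216585] -21.32353240227245
[[-0.7 -1.4]
 [ 1.1 -1.6]
 [ 0.6  1.4]
 [-0.7  1. ]
 [ 0.1  0.6]
 [-0.3  1. ]]
blank in plate mm [-5.0e-01 -2.0e-01  1.4e+01  1.0e+03]
```

Run:
```python
from h import *; from plant import r
P=np.load("P.npy");st=r.get_state()
goal(toolplate(P,-.0005,0,.055),st,0);goal(toolplate(P,-.0005,0,.0135),st,0)
```

```text
shift cm (current axes) [ 9.62  0.78 -0.13] rotvec deg [ 4.23 -5.06 -0.22] || shift in goal axes [ 9.56  0.77 -1.03]
shift cm (current axes) [13.75  0.75  0.24] rotvec deg [ 4.23 -5.06 -0.22] || shift in goal axes [13.71  0.77 -1.03]
```

Emit:
drive_tool --deltas '[[[4.2,-5.1,-0.2],[0,0,0],8.8],[[0,0,0],[0,0,0],8.8],[[0,0,0],[2.4,0.2,-0.26],8.8],[[0,0,0],[2.4,0.2,-0.26],8.8],[[0,0,0],[2.4,0.2,-0.26],8.8],[[0,0,0],[2.3,0.2,-0.26],8.8],[[0,0,0],[0,0,0],8.8],[[0,0,0],[0,0,0],8.8],[[0,0,0],[0,0,0],8.8]]'

```text
clock: 3.1
tool_pos: [0.5056, -0.0407, 0.1573]
eef_rot: [0.081, 0.601, -0.141, 0.783]
contact_force: [0.6, 0.0, 0.4]
opening: 0.997
```

Run:
```python
from h import *; from plant import r
P=np.load("P.npy");st=r.get_state()
goal(toolplate(P,-.0005,0,.0135),st,0)
```

```text
shift cm (current axes) [9.12 1.57 0.66] rotvec deg [ 3.34 -4.6   1.52] || shift in goal axes [ 9.17  1.34 -0.16]
```

Run:
```python
from h import *; from plant import r
st=r.get_state();print(np.round(st["q"],3),np.round(st["qd"],3),st["tool_pos"],st["contact_force"])
```

```text
[-0.135  0.654  0.052  2.24   1.411  0.117 -0.242] [-0.011 -0.008  0.012  0.005  0.031 -0.    -0.036] [ 0.50555398 -0.04071639  0.1572502 ] [0.60757299 0.03791474 0.40412148]
```

q6 is near its lower limit because the outward tilt is limited. A tilt about the jaw axis doesn't matter for gripping the disc, so I'll back off to about an 8° tilt and grasp that way.

```bash
cat >> h.py <<'E'
def tilted(P,tip,a):
    "tool with y=plate y, pitched a deg back from the plate normal, fingertip centre at plate coords tip"
    T=toolplate(P,*tip);T[:3,:3]=T[:3,:3]@R.from_euler('y',a,degrees=True).as_matrix();T[:3,3]-=.011*T[:3,0];return T
E
python3 - <<'E'
from h import *; from plant import r
P=np.load("P.npy");st=r.get_state()
goal(tilted(P,(-.0005,0,.05),14),st,0);goal(tilted(P,(-.0005,0,.0045),14),st,0)
E
```

```text
shift cm (current axes) [4.39 1.44 0.54] rotvec deg [3.13 9.39 1.91] || shift in goal axes [4.3  1.34 1.18]
shift cm (current axes) [8.93 1.55 0.91] rotvec deg [3.13 9.39 1.91] || shift in goal axes [8.71 1.34 2.28]
```

Emit:
drive_tool --deltas '[[[1,3.1,0.6],[0,0,0],8.8],[[1,3.1,0.6],[0,0,0],8.8],[[1.1,3.2,0.7],[0,0,0],8.8],[[0,0,0],[1.0,0.4,0.4],8.8],[[0,0,0],[1.0,0.5,0.4],8.8],[[0,0,0],[1.0,0.4,0.4],8.8],[[0,0,0],[0,0,0],8.8],[[0,0,0],[0,0,0],8.8]]'

```text
clock: 3.77
tool_pos: [0.5279, -0.0357, 0.1272]
eef_rot: [0.109, 0.641, -0.14, 0.747]
contact_force: [0.1, -0.4, 1.0]
opening: 0.998
```

Run:
```python
from h import *; from plant import r
P=np.load("P.npy");st=r.get_state();print(st["clock"],np.round(st["q"],3))
goal(tilted(P,(-.0005,0,.0045),14),st,0)
```

```text
3.7667 [ 0.11   0.739 -0.285  2.089  0.956  0.335  0.214]
shift cm (current axes) [5.55 0.13 0.43] rotvec deg [0.95 2.82 0.85] || shift in goal axes [5.53 0.06 0.71]
```

Emit:
drive_tool --deltas '[[[1,2.8,0.9],[0,0,0],8.8],[[0,0,0],[1.0,0,0.14],8.8],[[0,0,0],[1.0,0,0.14],8.8],[[0,0,0],[1.0,0,0.14],8.8],[[0,0,0],[1.0,0,0.14],8.8],[[0,0,0],[0,0,0],8.8],[[0,0,0],[0,0,0],8.8]]'

```text
clock: 4.35
tool_pos: [0.5369, -0.0402, 0.0882]
eef_rot: [0.126, 0.657, -0.138, 0.731]
contact_force: [-0.1, -0.6, -0.0]
opening: 0.997
```

Run:
```python
from h import *; from plant import r
P=np.load("P.npy");st=r.get_state();print(st["clock"],np.round(st["q"],3))
goal(tilted(P,(-.0005,0,.0045),14),st,0)
```

```text
4.35 [ 0.151  0.826 -0.305  2.04   0.938  0.329  0.248]
shift cm (current axes) [1.54 0.15 0.12] rotvec deg [-0.19 -0.01 -0.11] || shift in goal axes [1.54 0.15 0.12]
```

Now the final descent and grip.

Emit:
drive_tool --deltas '[[[0,0,0],[0.6,0.1,0.1],8.8],[[0,0,0],[0.5,0.05,0],8.8],[[0,0,0],[0.4,0,0],8.8],[[0,0,0],[0,0,0],8.8],[[0,0,0],[0,0,0],5],[[0,0,0],[0,0,0],4.5],[[0,0,0],[0,0,0],4.5],[[0,0,0],[0,0,0],4.5],[[0,0,0],[0,0,0],4.5]]' --force 25

```text
clock: 5.1
tool_pos: [0.5407, -0.0402, 0.0745]
eef_rot: [0.127, 0.656, -0.138, 0.731]
contact_force: [-0.2, -0.4, -0.7]
opening: 0.643
```

Run:
```python
from h import *; from plant import r
P=np.load("P.npy");st=r.get_state();print(st["opening"]*88.1)
goal(tilted(P,(-.0005,0,.0045),14),st,0)
```

```text
56.674952252201756
shift cm (current axes) [ 0.14  0.01 -0.08] rotvec deg [-0.3   0.08 -0.2 ] || shift in goal axes [ 0.14  0.01 -0.08]
```

Emit:
drive_tool --deltas '[[[0,0,0],[0,0,0],4.5],[[0,0,0],[0,0,0],4.5],[[0,0,0],[-1,0,0],4.5],[[0,0,0],[-2,0,0],4.5],[[0,0,0],[-2,0,0],4.5],[[0,0,0],[-2,0,0],4.5],[[0,0,0],[-2,0,0],4.5],[[0,0,0],[0,0,0],4.5]]'

```text
clock: 5.77
tool_pos: [0.5329, -0.0362, 0.1668]
eef_rot: [0.127, 0.654, -0.137, 0.733]
contact_force: [1.0, 0.7, -1.5]
opening: 0.612
```

Run:
```python
from h import *; from plant import r
st=r.get_state();print(st["opening"]*88.1,np.round(st["q"],3))
# bin: rim corners, TCP goal above bin centre
t=r.snapshot("top")
T=tool(st);print(np.round(T,3))
for x,y in((.505,.287),):
    print(np.round(T[:3,:3].T@(np.array([x,y,.15])-T[:3,3])*100,2))
w=r.snapshot("wrist");cv2.imwrite("pics/w2.png",cv2.resize(w["color"],(512,384))[:,:,::-1])
```

```text
53.886583649812 [ 0.259  0.7   -0.488  2.01   0.776  0.516  0.396]
[[ 0.106  0.368  0.924  0.533]
 [-0.035  0.93  -0.366 -0.036]
 [-0.994  0.007  0.111  0.167]
 [ 0.     0.     0.     1.   ]]
[  0.26  29.02 -14.6 ]
```

View pics/w2.png

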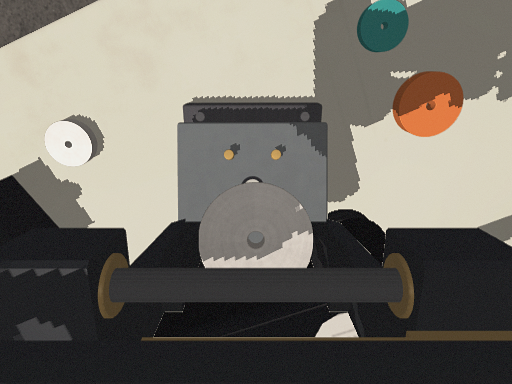

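The wrist view shows the blank held between the pads, with the mark's ring uncovered at (253,182) and both pins clear at (229,155) and (276,155). I move over the bin, turning the jaws along its length.

Emit:
drive_tool --deltas '[[[0,0,0],[0,3.2,-1.62],4.5],[[0,0,0],[0,3.2,-1.62],4.5],[[0,0,0],[0,3.2,-1.62],4.5],[[0,0,0],[0,3.2,-1.62],4.5],[[0,0,0],[0,3.2,-1.62],4.5],[[0,0,0],[0,3.2,-1.62],4.5],[[0,0,0],[0,3.2,-1.62],4.5],[[0,0,0],[0,3.2,-1.62],4.5],[[0,0,0],[0,3.2,-1.62],4.5],[[6.4,0,0],[0,0,0],4.5],[[6.4,0,0],[0,0,0],4.5],[[6.4,0,0],[0,0,0],4.5]]'

```text
clock: 6.87
tool_pos: [0.5017, 0.2848, 0.1475]
eef_rot: [0.247, 0.624, -0.247, 0.699]
contact_force: [-0.3, -0.7, -1.2]
opening: 0.613
```

Emit:
drive_tool --deltas '[[[6.4,0,0],[0,0,0],4.5],[[6.4,0,0],[0,0,0],4.5],[[6.4,0,0],[0,0,0],4.5],[[6.4,0,0],[0,0,0],4.5],[[6.4,0,0],[0,0,0],4.5],[[0,0,0],[0,0,0],4.5],[[0,0,0],[0,0,0],4.5]]'

```text
clock: 7.45
tool_pos: [0.5022, 0.2841, 0.1483]
eef_rot: [0.428, 0.533, -0.408, 0.605]
contact_force: [0.4, -0.5, -0.5]
opening: 0.613
```

Run:
```python
from h import *; from plant import r
st=r.get_state();print(st["opening"]*88.1,np.round(st["q"],3))
T=tool(st);print(np.round(T,3))
G=np.eye(4);c,s=np.cos(.305),np.sin(.305)
# tool x down, y along bin long axis
y=np.array([c,s,0]);x=np.array([0,0,-1.]);G[:3,:3]=np.c_[x,y,np.cross(x,y)];G[:3,3]=[.505,.287,.05]
goal(G,st,0)
w=r.snapshot("wrist");cv2.imwrite("pics/w3.png",w["color"][:,:,::-1])
```

```text
53.97546025613011 [-0.531  0.749 -0.189  1.868  0.452  0.521 -0.755]
[[ 0.099  0.95   0.296  0.502]
 [-0.037  0.301 -0.953  0.284]
 [-0.994  0.084  0.065  0.148]
 [ 0.     0.     0.     1.   ]]
shift cm (current axes) [ 9.79 -0.47 -0.84] rotvec deg [-0.07  3.75 -4.8 ] || shift in goal axes [ 9.83  0.35 -0.2 ]
```

View pics/w3.png

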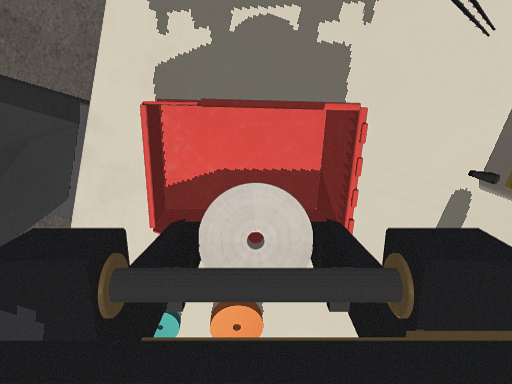

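The blank is held over the bin. The rim corners are at about (143,104), (362,104), (352,232) and (152,228). Checking the centre against those.

Run:
```python
from h import *; from plant import r
w=r.snapshot("wrist");st=r.get_state();T=tool(st);C=T@w["tool_from_camera"]
for u,z in(((143,103),.06),((362,104),.06),((352,232),.06),((152,228),.04),):print(np.round(atz(w,u,z,C),3), np.round(T[:3,:3].T@(atz(w,u,z,C)-T[:3,3])*100,1))
```

```text
[0.421 0.322 0.06 ] [ 7.9 -7.3 -6.6]
[0.563 0.365 0.06 ] [ 9.1  7.4 -6.5]
[0.595 0.273 0.06 ] [9.8 7.7 3.2]
[0.443 0.225 0.04 ] [10.4 -8.3  3.2]
```

Emit:
drive_tool --deltas '[[[0,3.7,-4.8],[0,0,0],4.5],[[0,0,0],[2,0.1,-0.1],4.5],[[0,0,0],[2,0.1,-0.1],4.5],[[0,0,0],[2,0.1,-0.1],4.5],[[0,0,0],[2,0.1,-0.1],4.5],[[0,0,0],[1.8,0,-0.1],4.5],[[0,0,0],[0,0,0],4.5],[[0,0,0],[0,0,0],4.5],[[0,0,0],[0,0,0],7],[[0,0,0],[0,0,0],7],[[0,0,0],[0,0,0],7],[[0,0,0],[0,0,0],7]]'

```text
clock: 8.55
tool_pos: [0.5058, 0.2907, 0.0525]
eef_rot: [0.421, 0.569, -0.418, 0.57]
contact_force: [0.8, 0.4, -0.6]
opening: 0.793
```

Emit:
drive_tool --deltas '[[[0,0,0],[0,0,0],7],[[0,0,0],[-2,0,0],7],[[0,0,0],[-4,0,0],7],[[0,0,0],[-4,0,0],7],[[0,0,0],[-4,0,0],7],[[0,0,0],[-4,0,0],7],[[0,0,0],[0,0,0],8.8]]'

```text
clock: 9.13
tool_pos: [0.5083, 0.2932, 0.2395]
eef_rot: [0.425, 0.567, -0.414, 0.571]
contact_force: [0.9, -0.2, 0.2]
opening: 0.847
```

Run:
```python
from h import *; from plant import r
st=r.get_state();print(st["opening"]*88.1,np.round(st["q"],3));T=tool(st);print(np.round(T,3))
s=r.snapshot("side");a=cv2.resize(s["color"][125:195,130:215],None,fx=5,fy=5,interpolation=2)
w=r.snapshot("wrist")["color"];b=cv2.resize(w,(466,350))
b2=cv2.resize(s["color"][225:315,220:320],(389,350),interpolation=2)
cv2.imwrite("pics/c4.png",np.hstack([a[:350,:390],b])[:,:,::-1])
cv2.imwrite("pics/probe.png",b2[:,:,::-1])
```

```text
74.63880271536152 [-0.385  0.659 -0.37   1.706  0.31   0.817 -0.595]
[[ 0.014  0.955  0.295  0.508]
 [ 0.01   0.295 -0.955  0.293]
 [-1.     0.016 -0.005  0.239]
 [ 0.     0.     0.     1.   ]]
```

View pics/c4.png

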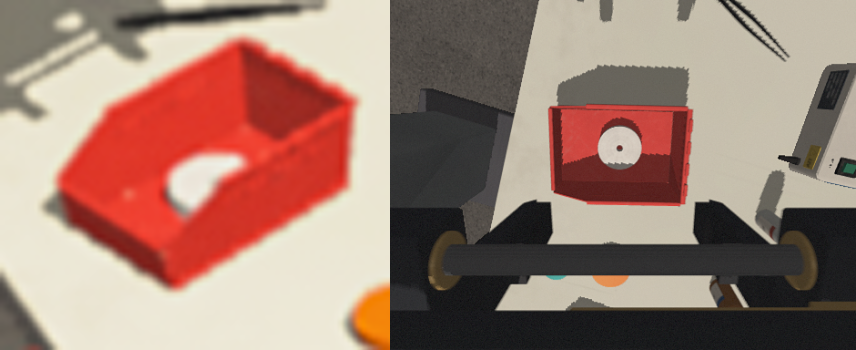

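The blank lies flat in the bin at wrist (620,147) in the right half of the composite. Next I move to the probe.

Emit:
drive_tool --deltas '[[[0,0,0],[0,-1.2,3.8],6],[[0,0,0],[0,-1.2,3.8],6],[[0,0,0],[0,-1.2,3.8],6],[[0,0,0],[0,-1.2,3.8],6],[[0,0,0],[0,-1.2,3.8],6],[[0,0,0],[0,-1.2,3.8],6],[[0,0,0],[0,-1.2,3.8],6],[[0,0,0],[0,-1.2,3.8],6],[[0,0,0],[0,-1.2,3.8],6],[[0,0,0],[0,-1.2,3.8],6],[[0,0,0],[0,-1.2,3.8],6],[[0,0,0],[0,-1.2,3.8],6]]'

```text
clock: 10.23
tool_pos: [0.5006, -0.1898, 0.2291]
eef_rot: [0.42, 0.57, -0.419, 0.568]
contact_force: [0.5, -0.6, -0.5]
opening: 0.683
```

Emit:
drive_tool --deltas '[[[-6.6,0,0],[0,0,0],6],[[-6.6,0,0],[0,0,0],6],[[-6.6,0,0],[0,0,0],6],[[-6.6,0,0],[0,0,0],6],[[-6.6,0,0],[0,0,0],6],[[-6.6,0,0],[0,0,0],6],[[-6.6,0,0],[0,0,0],6],[[-6.6,0,0],[0,0,0],6],[[-6.6,0,0],[0,0,0],6],[[-6.6,0,0],[0,0,0],6],[[-6.6,0,0],[0,0,0],6],[[-6.6,0,0],[0,0,0],6]]'

```text
clock: 11.23
tool_pos: [0.501, -0.1878, 0.229]
eef_rot: [-0.041, 0.706, 0.043, 0.705]
contact_force: [0.3, 0.2, 0.3]
opening: 0.686
```

Run:
```python
from h import *; from plant import r
st=r.get_state();print(st["clock"],np.round(st["q"],3));T=tool(st);print(np.round(T,3))
w=r.snapshot("wrist");print(proj(w,np.array([.508,-.299,.115]),T@w["tool_from_camera"]))
cv2.imwrite("pics/w5.png",cv2.resize(w["color"],(800,600))[:,:,::-1])
```

```text
11.2333 [ 0.758  0.713 -0.829  1.839  0.663  0.894  1.301]
[[-0.002 -0.118  0.993  0.501]
 [ 0.002  0.993  0.118 -0.188]
 [-1.     0.003 -0.001  0.229]
 [ 0.     0.     0.     1.   ]]
[116.28951891 178.6890184 ]
```

Emit:
drive_tool --deltas '[[[0,0,0],[0,-2.75,-0.4],6],[[0,0,0],[0,-2.75,-0.4],6],[[0,0,0],[0,-2.75,-0.4],6],[[0,0,0],[0,-2.75,-0.4],6],[[0,5,0],[0,0,0],6],[[0,5,0],[0,0,0],6],[[0,5,0],[0,0,0],6],[[0,0,0],[0,0,0],6],[[0,0,0],[0,0,0],6]]'

```text
clock: 12.03
tool_pos: [0.4989, -0.298, 0.229]
eef_rot: [-0.044, 0.792, 0.035, 0.608]
contact_force: [0.1, 0.1, -1.4]
opening: 0.681
```

Run:
```python
from h import *; from plant import r
st=r.get_state();print(st["clock"],np.round(st["q"],3));T=tool(st);print(np.round(T,4))
w=r.snapshot("wrist");C=T@w["tool_from_camera"];u=proj(w,np.array([.508,-.299,.115]),C);print(u)
np.save("C6.npy",C);x0,y0=max(int(u[0])-90,0),max(int(u[1])-70,0);print(x0,y0)
cv2.imwrite("pics/w6.png",cv2.resize(w["color"][y0:y0+150,x0:x0+200],None,fx=4,fy=4,interpolation=2)[:,:,::-1])
```

```text
12.0333 [ 0.774  0.847 -0.758  1.506  0.628  1.307  1.546]
[[-0.2558 -0.1119  0.9602  0.4989]
 [-0.0265  0.9937  0.1088 -0.298 ]
 [-0.9664  0.0024 -0.2572  0.229 ]
 [ 0.      0.      0.      1.    ]]
[251.68211966 232.07515516]
161 162
```

View pics/w6.png

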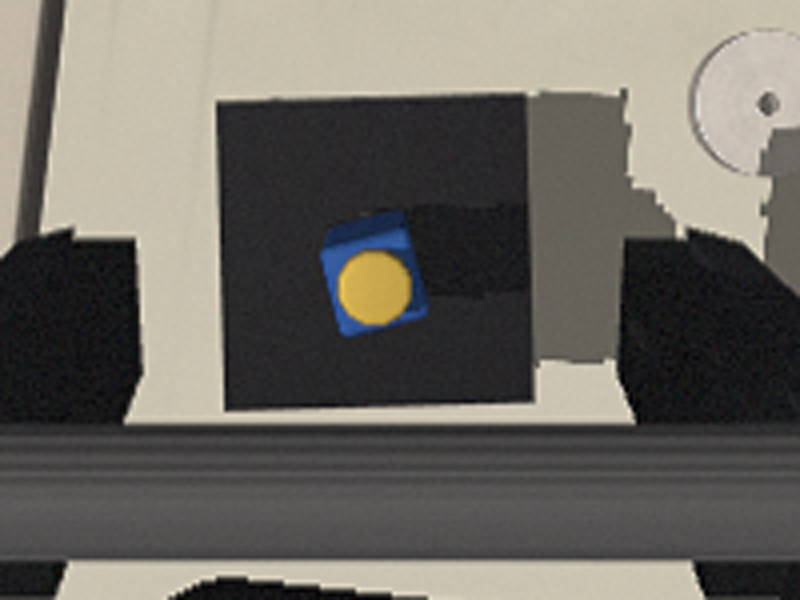

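The crop (4x, offset 161,162) shows the stand, the yellow cap at (375,287), and the grip's top face with corners at about (324,257), (408,236), (427,313) and (347,335). The grip is turned about 15° relative to the tool.

Run:
```python
from h import *; from plant import r
C=np.load("C6.npy");w=r.snapshot("wrist")
f=lambda u:(161+u[0]/4-.4,162+u[1]/4-.4)
print("cap",np.round(atz(w,f((375,287)),.115,C),4))
c=[atz(w,f(u),.107,C)[:2] for u in((324,257),(408,236),(427,313),(347,335))]
print(np.round(c,4),"centre",np.mean(c,0));c.append(c[0])
for i in range(4):
    d=c[i+1]-c[i];print(np.linalg.norm(d),np.degrees(np.arctan2(d[1],d[0]))%90)
k=[atz(w,f(u),.05,C)[:2] for u in((218,101),(526,93),(533,402),(226,410))];print("stand c",np.mean(k,0))
```

```text
cap [ 0.5088 -0.2967  0.115 ]
[[ 0.5048 -0.3081]
 [ 0.4984 -0.2908]
 [ 0.5142 -0.285 ]
 [ 0.5207 -0.3013]] centre [ 0.50954897 -0.29629568]
0.018397109926432936 20.444753483454676
0.016850515679282873 20.290179471336685
0.017627057063496984 21.77265336742755
0.017274349474222947 22.86451380578339
stand c [ 0.50907272 -0.29650441]
```

```bash
cat >> h.py <<'E'
def pick(z,a=15,yaw=21.3,c=(.509,-.2965)):
    h=np.array([np.cos(np.radians(yaw)),np.sin(np.radians(yaw)),0]);x=np.array([0,0,-1.])
    T=np.eye(4);T[:3,:3]=np.c_[x,np.cross(h,x),h]@R.from_euler('y',a,degrees=True).as_matrix()
    T[:3,3]=np.array([*c,z])+.008*T[:3,0];return T
E
python3 - <<'E'
from h import *; from plant import r
st=r.get_state();goal(pick(.16),st,0);goal(pick(.085),st,0);print(np.round(st["q"],3))
E
```

```text
shift cm (current axes) [7.26 0.08 2.93] rotvec deg [-14.41   0.09  -3.91] || shift in goal axes [ 7.26 -0.17  2.93]
shift cm (current axes) [14.51  0.07  4.86] rotvec deg [-14.41   0.09  -3.91] || shift in goal axes [14.5  -0.17  4.87]
[ 0.777  0.845 -0.758  1.508  0.628  1.307  1.547]
```

Emit:
drive_tool --deltas '[[[-4.8,0,-1.3],[0,0,0],5],[[-4.8,0,-1.3],[0,0,0],5],[[-4.8,0,-1.3],[0,0,0],5],[[0,0,0],[0,0,1.45],5],[[0,0,0],[0,0,1.45],5],[[0,0,0],[2.4,-0.1,0],5],[[0,0,0],[2.4,-0.1,0],5],[[0,0,0],[2.4,0,0],5],[[0,0,0],[0,0,0],5],[[0,0,0],[0,0,0],5]]'

```text
clock: 12.97
tool_pos: [0.5066, -0.2982, 0.1534]
eef_rot: [-0.146, 0.78, 0.113, 0.598]
contact_force: [0.8, 0.9, 0.0]
opening: 0.57
```

Run:
```python
from h import *; from plant import r
st=r.get_state();goal(pick(.16),st,0);goal(pick(.085),st,0);print(np.round(st["q"],3))
```

```text
shift cm (current axes) [0.08 0.07 0.11] rotvec deg [-0.04  0.01 -0.07] || shift in goal axes [0.08 0.07 0.11]
shift cm (current axes) [7.33 0.06 2.05] rotvec deg [-0.04  0.01 -0.07] || shift in goal axes [7.33 0.07 2.05]
[ 0.748  0.943 -0.76   1.585  0.79   1.194  1.649]
```

Emit:
drive_tool --deltas '[[[0,0,0],[1.5,0.03,0.42],5],[[0,0,0],[1.5,0.03,0.41],5],[[0,0,0],[1.5,0,0.41],5],[[0,0,0],[1.5,0,0.41],5],[[0,0,0],[1.3,0,0.4],5],[[0,0,0],[0,0,0],5],[[0,0,0],[0,0,0],5]]'

```text
clock: 13.55
tool_pos: [0.5085, -0.2962, 0.0767]
eef_rot: [-0.146, 0.78, 0.113, 0.598]
contact_force: [0.2, 0.5, 0.1]
opening: 0.566
```

Run:
```python
from h import *; from plant import r
st=r.get_state();goal(pick(.085),st,0)
```

```text
shift cm (current axes) [-0.01 -0.05 -0.18] rotvec deg [ 0.06  0.03 -0.07] || shift in goal axes [-0.01 -0.05 -0.18]
```

Emit:
drive_tool --deltas '[[[0,0,0],[0,-0.05,-0.15],5],[[0,0,0],[0,0,0],3],[[0,0,0],[0,0,0],1.5],[[0,0,0],[0,0,0],1],[[0,0,0],[0,0,0],1],[[0,0,0],[0,0,0],1],[[0,0,0],[0,0,0],1],[[0,0,0],[0,0,0],1],[[0,0,0],[0,0,0],1]]' --force 45

```text
clock: 14.3
tool_pos: [0.508, -0.2977, 0.0785]
eef_rot: [-0.147, 0.779, 0.113, 0.599]
contact_force: [0.3, -0.1, 3.4]
opening: 0.224
```

Run:
```python
from h import *; from plant import r
st=r.get_state();goal(pick(.085),st,0);print(st["opening"]*88.1,st["contact_force"],st["moment"]);np.save("Tg.npy",tool(st))
```

```text
shift cm (current axes) [ 0.14  0.07 -0.03] rotvec deg [0.01 0.12 0.04] || shift in goal axes [ 0.14  0.07 -0.03]
19.775321460825726 [ 0.34609274 -0.09236466  3.39024996] [ 0.05123386 -0.0500255   0.00557004]
```

Emit:
drive_tool --deltas '[[[0,0,0],[-1.0,0,-0.26],1],[[0,0,0],[-1.5,0,-0.4],1],[[0,0,0],[-1.5,0,-0.4],1],[[0,0,0],[-1.9,0,-0.5],1],[[0,0,0],[-1.9,0,-0.5],1],[[0,0,0],[-1.9,0,-0.5],1],[[0,0,0],[-1.9,0,-0.5],1],[[0,0,0],[-1.0,0,-0.26],1],[[0,0,0],[0,0,0],1],[[0,0,0],[0,0,0],1]]'

```text
clock: 15.13
tool_pos: [0.5082, -0.2975, 0.2092]
eef_rot: [-0.147, 0.779, 0.112, 0.599]
contact_force: [0.3, -0.1, -1.3]
opening: 0.221
```

```bash
cat >> h.py <<'E'
def place(P,Tg,tip,q0=(.509,-.2967,.005)):
    "tool pose putting the probe (grasped with tool pose Tg when upright, tip at q0) square to plate with tip at plate coords; yaw so tool y = plate y"
    Rp=Tg[:3,:3].T@np.array([0,0,1.])           # probe axis in tool
    tp=Tg[:3,:3].T@(np.array(q0)-Tg[:3,3])      # tip in tool
    # tool rotation: Rt@Rp = n, Rt@y ~ plate y
    n,py=P[:3,2],P[:3,1]
    Rt=R.align_vectors([n,py],[Rp,[0,1,0]],weights=[1e6,1])[0].as_matrix()
    T=np.eye(4);T[:3,:3]=Rt;T[:3,3]=(P@[*tip,1])[:3]-Rt@tp;return T
E
python3 - <<'E'
from h import *; from plant import r
P=np.load("P.npy");Tg=np.load("Tg.npy");st=r.get_state();print(st["clock"],st["opening"]*88.1,np.round(st["q"],3),st["tool_pos"],st["contact_force"])
G=place(P,Tg,(0,0,.05));print(np.round(G,3));goal(G,st,0)
E
```

```text
15.1333 19.427001576575524 [ 0.759  0.874 -0.79   1.544  0.733  1.278  1.701] [ 0.50819772 -0.29750236  0.20919068] [ 0.33859635 -0.12707538 -1.34133184]
[[ 0.084  0.364  0.928  0.502]
 [-0.033  0.931 -0.362 -0.026]
 [-0.996 -0.001  0.09   0.174]
 [ 0.     0.     0.     1.   ]]
shift cm (current axes) [ 1.02 25.55  9.92] rotvec deg [ 42.71 -19.04   3.65] || shift in goal axes [  2.59  25.11 -10.72]
```

Emit:
drive_tool --deltas '[[[5.34,-2.38,0.46],[0,0,0],1],[[5.34,-2.38,0.46],[0,0,0],1],[[5.34,-2.38,0.46],[0,0,0],1],[[5.34,-2.38,0.46],[0,0,0],1],[[5.34,-2.38,0.46],[0,0,0],1],[[5.34,-2.38,0.46],[0,0,0],1],[[5.34,-2.38,0.46],[0,0,0],1],[[5.34,-2.38,0.46],[0,0,0],1],[[0,0,0],[0,0,0],1],[[0,0,0],[0,2,-0.9],1],[[0,0,0],[0,3,-1.3],1],[[0,0,0],[0,3,-1.3],1]]'

```text
clock: 16.13
tool_pos: [0.5041, -0.2102, 0.2044]
eef_rot: [0.125, 0.664, -0.137, 0.724]
contact_force: [-0.1, -0.6, -1.3]
opening: 0.222
```

Emit:
drive_tool --deltas '[[[0,0,0],[0,3,-1.3],1],[[0,0,0],[0,3,-1.3],1],[[0,0,0],[0,3,-1.3],1],[[0,0,0],[0,3,-1.2],1],[[0,0,0],[0,3,-1.2],1],[[0,0,0],[0,2,-0.8],1],[[0,0,0],[0,0,0],1],[[0,0,0],[0,0,0],1],[[0,0,0],[0,0,0],1]]'

```text
clock: 16.88
tool_pos: [0.5005, -0.027, 0.1985]
eef_rot: [0.124, 0.664, -0.137, 0.725]
contact_force: [0.3, -0.6, -0.9]
opening: 0.226
```

Run:
```python
from h import *; from plant import r
P=np.load("P.npy");Tg=np.load("Tg.npy");st=r.get_state();print(st["clock"],st["opening"]*88.1,np.round(st["q"],3),st["contact_force"])
goal(place(P,Tg,(0,0,.05)),st,0);goal(place(P,Tg,(0,0,.02)),st,0)
```

```text
16.8833 19.89346768596308 [ 0.303  0.634 -0.579  2.049  0.726  0.587  0.408] [ 0.27430737 -0.57359988 -0.90036897]
shift cm (current axes) [ 2.5   0.19 -0.11] rotvec deg [ 0.05 -0.16  0.07] || shift in goal axes [ 2.5   0.19 -0.12]
shift cm (current axes) [5.39 0.2  0.67] rotvec deg [ 0.05 -0.16  0.07] || shift in goal axes [5.4  0.19 0.65]
```

Emit:
drive_tool --deltas '[[[0,0,0],[1.2,0.2,0],1],[[0,0,0],[1.2,0,0.1],1],[[0,0,0],[1.2,0,0.2],1],[[0,0,0],[1.2,0,0.2],1],[[0,0,0],[0.6,0,0.15],1],[[0,0,0],[0,0,0],1],[[0,0,0],[0,0,0],1],[[0,0,0],[0,0,0],1]]'

```text
clock: 17.55
tool_pos: [0.5121, -0.0288, 0.1463]
eef_rot: [0.125, 0.663, -0.137, 0.725]
contact_force: [-0.6, -0.0, -1.7]
opening: 0.225
```

Run:
```python
from h import *; from plant import r
P=np.load("P.npy");Tg=np.load("Tg.npy");st=r.get_state();print(st["clock"],st["contact_force"])
goal(place(P,Tg,(0,0,.02)),st,0);C0=tool(st)
w=r.snapshot("wrist");s=r.snapshot("side");C=C0@w["tool_from_camera"];np.save("C7.npy",C)
tipt=(P@[0,0,.02,1])[:3]
for n,z in(("mark",0),("tip",.02),("z45",.065),("cap",.13)):
    q=(P@[0,0,z,1])[:3];print(n,np.round(proj(w,q,C),1),np.round(proj(s,q),1))
u=proj(w,(P@[0,0,0,1])[:3],C);v=proj(s,(P@[0,0,.03,1])[:3])
x0,y0=int(u[0])-60,int(u[1])-60;X0,Y0=int(v[0])-45,int(v[1])-45;print(x0,y0,X0,Y0)
a=cv2.resize(w["color"][y0:y0+120,x0:x0+110],None,fx=4,fy=4,interpolation=2);a=a[:480]
b=cv2.resize(s["color"][Y0:Y0+96,X0:X0+70],None,fx=5,fy=5,interpolation=2)
cv2.imwrite("pics/c7.png",np.hstack([a,b])[:,:,::-1])
```

```text
17.55 [-0.5842171  -0.00553874 -1.71327565]
shift cm (current axes) [ 0.09 -0.06 -0.01] rotvec deg [-0.05 -0.06 -0.04] || shift in goal axes [ 0.09 -0.06 -0.01]
mark [254.2 226. ] [238.1 206.8]
tip [254.1 229.4] [235.4 201.8]
z45 [253.8 240.1] [229.3 190.1]
cap [252.9 270.7] [219.8 172.2]
194 165 189 154
```

View pics/c7.png

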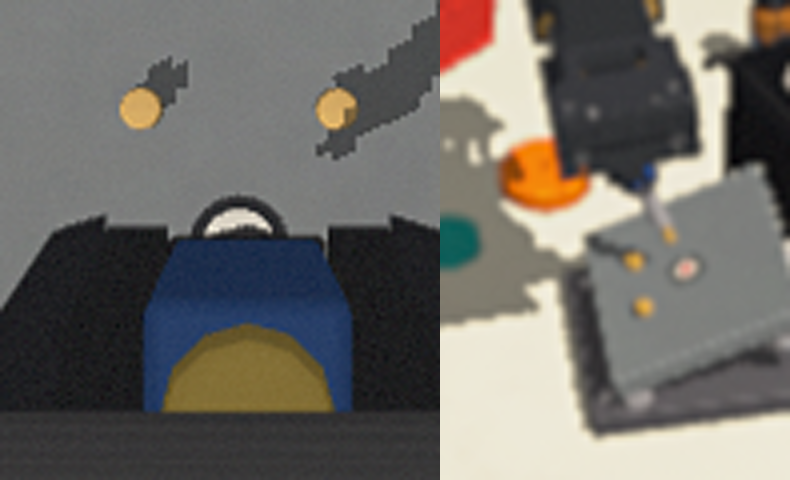

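The wrist crop shows the probe between the pads with the ring just behind it (centred on column 240), and pins at (140,108) and (337,108). In the side crop the tip is at (671,240) and the mark at (685,268), both within 1 px of my prediction. The pads and grip look about 1 mm to +y of the prediction, which points to a small camera offset. I'll check the pins and then work out the press.

Run:
```python
from h import *; from plant import r
P=np.load("P.npy");Tg=np.load("Tg.npy");C=np.load("C7.npy");st=r.get_state();w=r.snapshot("wrist");s=r.snapshot("side")
for y,uw,us in((-.018,(140,108),(645,307)),(.018,(337,108),(635,261))):
    q=(P@[-.026,y,.006,1])[:3];print(np.round(proj(w,q,C)-(194+uw[0]/4-.4,165+uw[1]/4-.4),1),np.round(proj(s,q)-(189+(us[0]-440)/5-.4,154+us[1]/5-.4),1))
print("tip in tool",Tg[:3,:3].T@(np.array((.509,-.2967,.005))-Tg[:3,3]))
T=tool(st);print("tip in plate",np.round(np.linalg.inv(P)@T@[*(Tg[:3,:3].T@(np.array((.509,-.2967,.005))-Tg[:3,3])),1]*1000,1))
q=(P@[0,0,.019,1])[:3];print(np.round(T[:3,:3].T@P[:3,2],4), st["contact_force"],st["moment"])
```

```text
[1.4 0.4] [-0.3 -1.6]
[0.5 0.4] [-0.4 -1.3]
tip in tool [0.07072093 0.00057423 0.02017752]
tip in plate [3.0e-01 9.0e-01 2.1e+01 1.0e+03]
[-9.663e-01  2.000e-04 -2.575e-01] [-0.73814046  0.04272133 -1.30228637] [ 0.02794308  0.13092013 -0.02286513]
```

Emit:
drive_tool --deltas '[[[0,0,0],[0.45,-0.1,0.12],1],[[0,0,0],[0.45,0,0.12],1],[[0,0,0],[0.45,0,0.12],1],[[0,0,0],[0.29,0,0.08],1],[[0,0,0],[0,0,0],1],[[0,0,0],[0,0,0],1],[[0,0,0],[0,0,0],1],[[0,0,0],[0,0,0],1]]'

```text
clock: 18.42
tool_pos: [0.5171, -0.0313, 0.1301]
eef_rot: [0.125, 0.663, -0.137, 0.725]
contact_force: [0.5, -0.1, -1.2]
opening: 0.225
```

```bash
cat > chk.py <<'E'
from h import *; from plant import r
P=np.load("P.npy");Tg=np.load("Tg.npy");st=r.get_state();T=tool(st)
tp=Tg[:3,:3].T@(np.array((.509,-.2967,.005))-Tg[:3,3]);tp[1]=0
print(st["clock"],"unsprung tip in plate mm",np.round((np.linalg.inv(P)@T@[*tp,1])[:3]*1000,2),"axis err deg",np.round(np.degrees((P[:3,:3].T@T[:3,:3]@Tg[:3,:3].T[:,2])[:2]),2))
F=[]
for i in range(4): F.append(P[:3,:3].T@r.get_state()["contact_force"]);r.snapshot("wrist")
print("force in plate axes",np.round(np.mean(F,0),2),np.round(np.array(F)[:,2],1),st["opening"]*88.1)
E
python3 chk.py
```

```text
18.4167 unsprung tip in plate mm [-0.1  -0.48  3.68] axis err deg [ 0.08 -0.04]
force in plate axes [-0.51 -0.2  -1.1 ] [-1.3 -1.8 -0.6 -0.8] 19.81872063306574
```

Emit:
drive_tool --deltas '[[[0,0,0],[0.2,-0.03,0.05],1],[[0,0,0],[0.2,0,0.05],1],[[0,0,0],[0.1,0,0.03],1],[[0,0,0],[0,0,0],1],[[0,0,0],[0,0,0],1],[[0,0,0],[0,0,0],1],[[0,0,0],[0,0,0],1]]'

```text
clock: 19.2
tool_pos: [0.5185, -0.0324, 0.1252]
eef_rot: [0.125, 0.663, -0.137, 0.725]
contact_force: [-0.2, -0.5, 0.6]
opening: 0.222
```

```bash
python3 chk.py
```

```text
19.2 unsprung tip in plate mm [-0.15 -0.91 -1.5 ] axis err deg [ 0.08 -0.03]
force in plate axes [ 0.1  -0.11  0.14] [ 0.5 -0.7  0.9 -0.1] 19.529031696414215
```

Emit:
drive_tool --deltas '[[[0,0,0],[0.15,0,0.04],1],[[0,0,0],[0.14,0,0.04],1],[[0,0,0],[0,0,0],1],[[0,0,0],[0,0,0],1],[[0,0,0],[0,0,0],1],[[0,0,0],[0,0,0],1]]'

```text
clock: 19.9
tool_pos: [0.5195, -0.0327, 0.1223]
eef_rot: [0.125, 0.663, -0.137, 0.725]
contact_force: [-1.6, 0.7, 2.0]
opening: 0.224
```

```bash
sed -i 's/range(4)/range(12)/' chk.py; python3 chk.py
```

```text
19.9 unsprung tip in plate mm [-0.14 -0.88 -4.54] axis err deg [ 0.09 -0.03]
force in plate axes [-0.05 -0.19  1.42] [2.5 1.7 1.1 0.8 1.5 1.5 0.2 2.  1.3 1.8 1.1 1.5] 19.728016906070486
```

Emit:
drive_tool --deltas '[[[0,0,0],[0.1,0,0.03],1],[[0,0,0],[0.09,0,0.03],1],[[0,0,0],[0,0,0],1],[[0,0,0],[0,0,0],1],[[0,0,0],[0,0,0],1],[[0,0,0],[0,0,0],1],[[0,0,0],[0,0,0],1]]'

```text
clock: 21.08
tool_pos: [0.5202, -0.033, 0.1205]
eef_rot: [0.125, 0.663, -0.137, 0.725]
contact_force: [-1.3, 0.0, 1.5]
opening: 0.224
```

```bash
sed -i 's/range(12)/range(20)/' chk.py; python3 chk.py
python3 - <<'E'
from h import *; from plant import r
w=r.snapshot("wrist")["color"];s=r.snapshot("side")["color"]
a=cv2.resize(w[165:285,184:314],None,fx=4,fy=4,interpolation=2);b=cv2.resize(s[180:225,205:255],None,fx=5.2,fy=5.2,interpolation=2)
o=np.zeros((480,a.shape[1]+b.shape[1],3),np.uint8);o[:,:a.shape[1]]=a;o[:b.shape[0],a.shape[1]:]=b
cv2.imwrite("pics/c8.png",o[:,:,::-1])
E
```

```text
21.0833 unsprung tip in plate mm [-0.11 -0.89 -6.55] axis err deg [ 0.09 -0.03]
force in plate axes [-0.   -0.29  2.22] [1.9 2.6 2.4 1.  1.9 2.6 2.3 2.2 2.5 2.7 2.3 2.1 2.2 3.1 2.8 1.3 2.9 1.3
 2.  2.3] 19.724540185541226
```

View pics/c8.png

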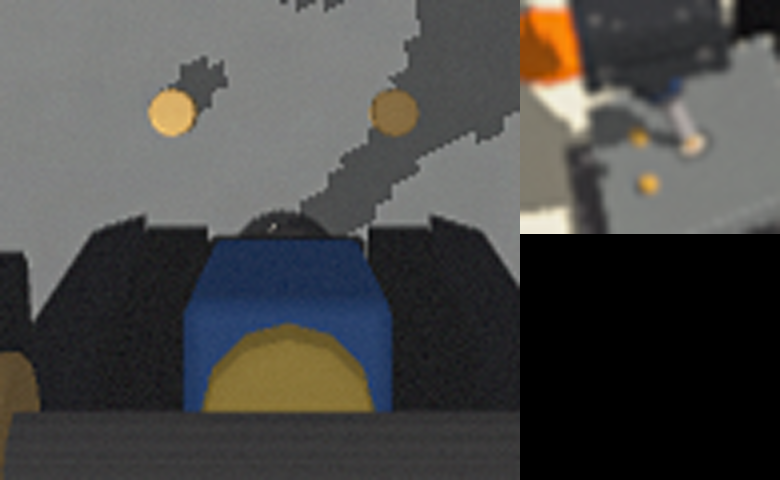

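The last view shows the tip ending inside the ring in the side crop (690,145). In the wrist crop the ring is centred on column 284 and the grip on column 288. The spring force is about 3.3 N, so I hand in.

```bash
python3 -c "
from plant import r
print(r.finish_job(),r.get_state()['clock'])"
```

```text
the job is handed in; nothing more can be done
the job is handed in; nothing more can be done
```

The reject blank is in the red bin. The arm is still holding the probe with its tip in the ring, pressed about half way in. I handed the job in at about 22 s of the 56 s allowed; no verdict came back.

**Blank:** one wrist and one side picture after the drop showed it lying flat on the bin floor.

**Probe, last checks before handing in:**
- **Position:** the computed tip is within about 1 mm of the ring's centre. The side view shows it inside the ring, and the wrist view shows it roughly centred across the ring.
- **Squareness:** the computed probe axis is within 0.1° of the plate normal. This assumes the probe stayed upright in the grip when I picked it up.
- **Spring:** the force along the normal was about 3.3 N after allowing for the probe's weight, or about 5.8 mm in (half way is 6 mm). Single readings scattered by up to about 1 N. The pose estimate gave 6.5 mm, so the two differ by under 1 mm.

**Disagreements:**
- The wrist camera seemed about 1 mm off sideways, and I allowed for this when placing the tip.
- The side view put the stop pins about 1.5 pixels lower than predicted; I left that uncorrected because the wrist view agreed with my estimate.
- The outward wrist tilt met a joint limit early on, so I picked up both the blank and the probe with the tool pitched relative to them.

I did not touch the vials or the tape on purpose, and no unexpected contact showed in the force readings. I did not take a final picture of them.

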